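Fit the lollipop spindle to the revolving display drive

ROBOT

A 7-joint arm with a two-finger parallel gripper is mounted at the origin on the work surface. World frame = base frame: x ahead of the robot, y to its left, z up, the work surface at z = 0. Lengths are in m, angles in degrees, forces in N, time in s.
With the tool pointing down it reaches from about 0.425 to 0.875 m from the base axis. Payload 4.7 kg.
Tool frame: the origin (TCP) lies midway between the tips of the shut fingers; the grasp point (between the pads) lies 19 mm behind it; z points along the fingers, y is the direction in which the jaws open and shut (so a half turn about z gives the same grasp; the last joint's range is limited). The gripper opens to 87 mm and grips with 3 to 60 N. Pads are 19 mm wide; open, the fingers measure 117 mm over their backs; the gripper's body (75 mm by 190 mm) begins 51 mm behind the grasp point.
Start: joints at [72.084, 18.392, -4.016, 83.108, 1.295, 78.541, -3.26], TCP at [0.209, -0.616, 0.223] pointing down, gripper open.
Joint ranges: [-163.93, 163.93], [-17.29, 119.83], [-79.2, 71.16], [3.27, 140.29], [-89.18, 269.18], [5.43, 117.66], [-154.24, 154.24]. Speed limits (degrees/s): [147.25, 147.25, 180, 180, 180, 180, 180].

INTERFACE

Orientations are given as [roll, pitch, yaw] about the fixed x, y, z axes, in that order (R = Rz(yaw) Ry(pitch) Rx(roll)).
In Python, from cell import env gives the robot as it stands. The module is installed in compiled form; this text tells all that it offers.
- The arm moves only by the tool servo_tool, never from a script. Its argument "plan" is a list of rows, each a list of 3 entries, a list of its own where there are three numbers: the opening, from 0 (shut) to 1 (fully open), then the shift along the tool's x, y, z in cm, then the turn, a rotation vector about the tool's x, y, z in degrees. A call has 1 to 20 rows; each row shifts and turns the pose as measured when the row begins, along the tool's axes as they then stand; what a row does not reach is not made up. A row lasts 1/12 s, in which the tool goes at most 41.7 mm and 7.16 degrees, less where a joint would pass 70% of its speed; a pose out of reach is approached as far as the arm can. A call is refused whole if a number of a shift passes 4.17 or a number of a turn 7.16, either way. A call with a gripper value outside its range is refused whole. The fingers move at their own pace and stop on an object; "force" is the grip in N (left out, the last holds). Time passes only in rows, so rows that do not move let the fingers close. It gives the time, the measured TCP pose, the force and the opening at its end, in the units of the state.
- env.get_obs(): the state, without advancing time (a new reading comes with each control period).
- env.read_camera(name): name is "scene" or "top" or "wrist"; returns a dict with "image" (420x560x3 uint8, blue, green, red), "fx", "fy", "cx", "cy" (pixels), "rvec" (rotation vector, rad) and "tvec" (3), from world to camera coordinates, as OpenCV has them; the wrist camera has in their place "T_tool_cam" (4x4, takes a point from camera to tool coordinates, whose origin is the TCP and whose axes are the flange's). Camera axes: x right, y down, z forward; pixel columns grow to the right and rows downward; lengths in m; the calibration is good to about 2 mm. A picture is of the moment at which its call begins: read the wrist's pose just before it. There is no depth.
- env.sign_off(): hands the job in, once; it reports no verdict.
The state is a dict: "time_s": time; "qpos": joint angles; "joint_velocities": joint speeds; "effort": joint torques, N m; "tool_pos": TCP position; "tool_rot": TCP orientation; "force": force on the tool from outside, world axes, zero at the start; "wrist_torque": the same for the moment, N m; "grip_width": finger opening in m.
Only numpy, scipy, OpenCV 4.12 (cv2) and the standard library are available. Lean on these libraries where they do the work, as an engineer would, in place of code of your own. Each camera call takes 0.05 s, during which the arm holds its last target. There are 200 camera calls.

TASK

Lift the lollipop spindle out of its wooden block, thread its splined foot down through the guide ring of the revolving-display drive, turn it until its splines drop between the four jaws of the drive, and push it fully home, upright, against the spring pin. The pin throws it back up when let go, so do not let go: finish while still gripping the spindle and pressing it fully down, so that a helper can tighten it. Do not disturb the tub of candy sticks, the jar or the doughnuts.

Things in the scene. Friction and masses are not known exactly. Their poses are not given: they have to be found in the camera images.
- spindle_head (a point): Loose spindle, 162 mm long, 0.13 to 0.25 kg, upright in the block. This point: centre of its square black grip head (16 x 16 mm, 50 mm tall, flats square to x and y), on its axis, 137 mm above the foot's bottom; z up along the spindle. Four flat lollipops stick out along +-x and +-y (outer edge 61 mm from the axis, 40 to 48 mm below this point), from a hub 32 mm wide.
- spindle_foot (a point): Bottom end of the spindle's foot, on its axis; axes as spindle_head. The foot is a cross of two blades along x and y, 20 mm tip to tip, 6 mm thick, 30 mm tall, lower edges rounded (3 mm); above it a round stem 10 mm thick runs up to the hub, 90 mm above this point.
- block: Fixed wooden storage block 90 x 90 mm, 50 mm tall; origin at the centre of its underside. A round hole 25 mm wide in the middle of its top, 38 mm deep, holds the spindle's foot.
- drive: Fixed white motor housing 130 x 130 mm, 28 mm tall, origin at the centre of its underside. Its vertical drive axis is at its centre. An aluminium bracket on its +x side (post 49 to 63 mm from the axis, 88 mm tall) carries the guide ring above the centre.
- guide_hole (a point): Centre of the horizontal guide ring: hole 28 mm wide, ring 40 mm outside, 8 mm thick (z 80 to 88 mm above the table), fixed on the drive axis.
- coupling_floor (a point): Centre of the coupling, on the drive axis, at its slots' floor, 36 mm above the table; turns with the coupling. A steel disc 84 mm wide with four dark square jaws (21 x 21 mm, 18 mm tall, tops 54 mm above the table) that leave a cross-shaped slot 9 mm wide along this point's x and y. The foot meshes at any of the four quarter turns.
- coupling (a joint): Turn of the coupling about the vertical, rad, counter-clockwise from above positive; at 0 (and each quarter turn) the slots lie along the drive's x and y. Its gearing resists turning with about 0.2 N m, so it stays where it is.
- pin (a joint): Spring pin, 8 mm thick, on the drive axis: depression in m, 0 when up (top 8 mm above the slot floor), 0.008 when flush with the floor (fully home). Pushes up with 5 N at first, 9 N when fully down.
- tub: Bystander: loose white tub, 96 mm wide, 100 mm tall, with candy sticks up to 145 mm tall; origin at the centre of its underside.
- jar: Bystander: loose amber jar, 72 mm wide, 110 mm tall; origin at the centre of its underside.
- doughnuts: Bystander: loose stack of two doughnuts, 84 mm wide, 52 mm tall; origin at the centre of its underside.
Things that resemble listed ones, but are neither listed nor needed, are in the scene too. Leave any pink look-alike of the part that bears spindle_head alone. What is shaped like the drive but turquoise is not meant.

How it is judged:
By the outcome, as a careful person would: the job done as asked, in the order asked, and still so for the second after the job is handed in, while the arm keeps its last pose, push and grip.
It also fails if it takes over 38 s, if anything falls off the work surface, if the arm or the gripper's body presses on something with over 40 N, if the wrist force passes 120 N, or if a joint passes its speed limit or range.

## Working session

There is one attempt and no reset: what is moved stays moved. The work goes in short steps, Python scripts to look and compute and a tool call to move; the robot and the scene stay as the last step left them, time stands still between calls to the robot, and variables do not carry over. Pictures are saved under pics/ and viewed, about 8 in all and at most 12, crops included, and the job is handed in when it is done.

Besides the shell and the picture viewer there is one more tool, called by a JSON object that holds its "fn" and its "kwargs". servo_tool: Moves the arm, as the interface text tells. Its arguments: {"type":"object","properties":{"plan":{"type":"array"},"force":{"type":"number"}},"required":["plan"]}

```bash
mkdir -p pics
cat > h.py <<'E'
import numpy as np, cv2
from cell import env
from scipy.spatial.transform import Rotation as R
def cam(n):
    o=env.get_obs(); c=env.read_camera(n)
    K=np.array([[c['fx'],0,c['cx']],[0,c['fy'],c['cy']],[0,0,1]])
    if n=='wrist':
        T=np.eye(4);T[:3,:3]=R.from_euler('xyz',o['tool_rot'],degrees=True).as_matrix();T[:3,3]=o['tool_pos']
        W=T@c['T_tool_cam']; Rc=W[:3,:3]; C=W[:3,3]
    else:
        Rc=R.from_rotvec(np.ravel(c['rvec'])).as_matrix().T; C=-Rc@np.ravel(c['tvec'])
    return c['image'],K,Rc,C
def ray(K,Rc,u,v): 
    d=Rc@np.linalg.solve(K,np.array([u,v,1.])); return d/np.linalg.norm(d)
def onz(cm,u,v,z):
    _,K,Rc,C=cm; d=ray(K,Rc,u,v); return C+d*(z-C[2])/d[2]
def tri(a,ua,b,ub):
    A=[];r=[]
    for cm,u in((a,ua),(b,ub)):
        d=ray(cm[1],cm[2],*u);P=np.eye(3)-np.outer(d,d);A.append(P);r.append(P@cm[3])
    return np.linalg.lstsq(np.vstack(A),np.hstack(r),rcond=None)[0]
def proj(cm,p):
    q=cm[1]@cm[2].T@(np.asarray(p)-cm[3]); return q[:2]/q[2]
E
python3 - <<'E'
from h import *
print(env.get_obs())
for n in('scene','top','wrist'):
    c=cam(n);cv2.imwrite(f'pics/{n}0.png',c[0]);print(n,c[1].tolist(),c[3],c[2][:,2])
E
```

```text
{'time_s': 0.0, 'qpos': array([72.08245121, 18.43889942, -4.0162332 , 83.17356402,  1.29445763,
       78.54050371, -3.25952913]), 'joint_velocities': array([-0.02975859,  0.12912826, -0.05425098, -0.02971686,  0.02131865,
       -0.08003366,  0.06642671]), 'effort': array([-1.53630954e-04, -4.91288245e+01, -4.03860016e-01, -3.12527204e+01,
       -6.37090998e-02,  4.38586471e-02,  1.72943287e-04]), 'tool_pos': array([ 0.20845998, -0.61509352,  0.22147514]), 'tool_rot': array([-1.79892247e+02,  4.92611993e-03,  1.87283019e+01]), 'force': array([ 1.35927276,  0.14239738, -0.05787271]), 'wrist_torque': array([ 0.02187781,  0.04258359, -0.01790078]), 'grip_width': 0.08666006605882859}
scene [[418.8266832180507, 0.0, 277.26651179532314], [0.0, 418.8266832180507, 215.25572375280657], [0.0, 0.0, 1.0]] [ 0.90316064 -0.703509    0.59767705] [-0.38828011  0.76190331 -0.51840322]
top [[529.2286182232116, 0.0, 286.5909643927395], [0.0, 529.2286182232116, 213.04712058039337], [0.0, 0.0, 1.0]] [0.45546937 0.01698325 1.35555347] [ 0.08117329 -0.00192164 -0.99669815]
wrist [[296.4794192823042, 0.0, 277.8504841808024], [0.0, 296.4794192823042, 206.3272539379458], [0.0, 0.0, 1.0]] [ 0.27303144 -0.5940228   0.38414606] [-0.23735985 -0.08020526 -0.96810506]
```

View pics/scene0.png

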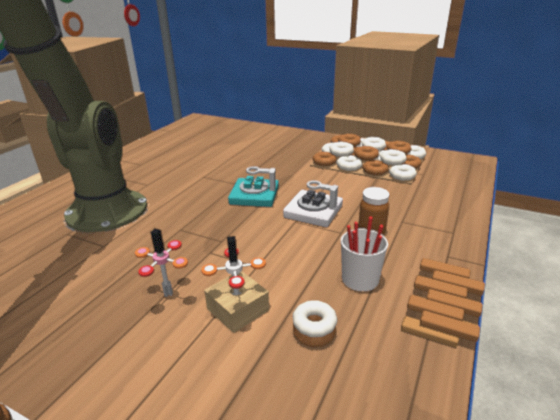

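View pics/top0.png

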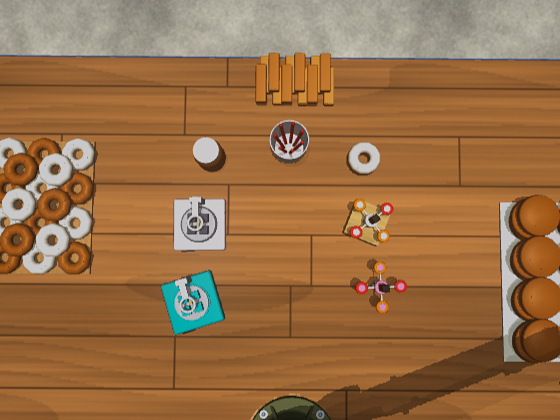

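The scene view shows the real spindle in its block (head 232,248), with the pink look-alike at 157,240, the white drive at 314,205 and the tub, jar and doughnuts to the right. The top view shows the spindle at about 372,221, the drive ring at about 196,222 and the tub at 289,141.

Run:
```python
from h import *
s=cam('scene');t=cam('top')
def crop(c,u,v,w,h,f): return cv2.resize(c[0][v-h:v+h,u-w:u+w],None,fx=f,fy=f,interpolation=cv2.INTER_CUBIC)
m=np.hstack([crop(t,370,222,35,35,5.7),crop(t,199,222,35,35,5.7)])
m2=np.hstack([crop(s,235,275,45,45,4.433333),crop(s,314,200,45,45,4.433333)])
h=min(m.shape[1],m2.shape[1]);cv2.imwrite('pics/z.png',cv2.resize(np.vstack([m[:,:h],m2[:,:h]]),None,fx=.74,fy=.74));print(m.shape,m2.shape)
# head: black blob in scene & top; print lowest sat dark comps
for c,(u,v) in((s,(235,250)),(t,(372,222))):
    g=c[0].max(2); roi=np.zeros_like(g); roi[v-22:v+22,u-22:u+22]=1
    n,l,st,ce=cv2.connectedComponentsWithStats(((g<45)&(roi>0)).astype('u1'))
    print([(st[i].tolist(),ce[i].round(1)) for i in range(1,n) if st[i,4]>15])
# white housing
hsv=cv2.cvtColor(t[0],cv2.COLOR_BGR2HSV); m=((hsv[...,1]<40)&(hsv[...,2]>120)).astype('u1'); m[:, :160]=0;m[:,240:]=0;m[:185]=0;m[265:]=0
cs=max(cv2.findContours(m,0,2)[0],key=cv2.contourArea);r=cv2.minAreaRect(cs);print(r);print([onz(t,*p,.028) for p in cv2.boxPoints(r)],onz(t,*r[0],.028))
for n,(u,v,z) in dict(tub=(289,141,.1),jar=(206,149,.11),dn=(364,158,.052),head=(377,218,.19),pink=(382,287,.16)).items(): print(n,onz(t,u,v,z))
```

```text
(399, 798, 3) (399, 798, 3)
[([228, 237, 8, 25, 135], array([231.9, 249.3]))]
[]
((198.99998474121094, 223.5), (49.99999237060547, 52.99999237060547), 0.0)
[array([0.46876531, 0.29536107, 0.028     ]), array([0.60207687, 0.29862519, 0.028     ]), array([0.60302308, 0.17258356, 0.028     ]), array([0.46967224, 0.17034035, 0.028     ])] [0.53561306 0.23422941 0.028     ]
tub [0.7317536  0.01002124 0.1       ]
jar [0.70866565 0.20780453 0.11      ]
dn [ 0.70076823 -0.17753566  0.052     ]
head [ 0.54090194 -0.18504545  0.19      ]
pink [ 0.38807727 -0.20042962  0.16      ]
```

View pics/z.png

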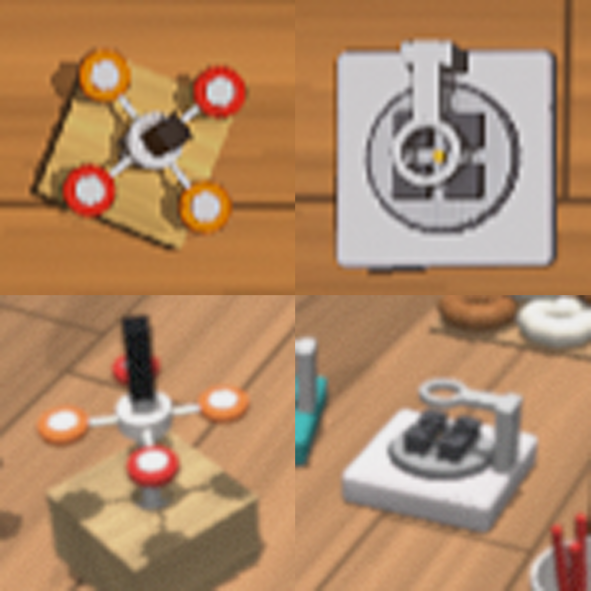

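The crops show the spindle's arms at about 37° (mod 90), and the drive square to the world with its jaws near 0°. I'll move above the spindle and look closer.

{"fn": "servo_tool", "kwargs": {"plan": [[1,[3.2,-2.1,-0.6],[0,0,0]],[1,[3.2,-2.1,-0.6],[0,0,0]],[1,[3.2,-2.1,-0.6],[0,0,0]],[1,[3.2,-2.1,-0.6],[0,0,0]],[1,[3.2,-2.1,-0.6],[0,0,0]],[1,[3.2,-2.1,-0.6],[0,0,0]],[1,[3.2,-2.1,-0.6],[0,0,0]],[1,[3.2,-2.1,-0.6],[0,0,0]],[1,[3.2,-2.1,-0.6],[0,0,0]],[1,[3.2,-2.1,-0.6],[0,0,0]],[1,[3.2,-2.1,-0.6],[0,0,0]],[1,[3.2,-2.1,-0.6],[0,0,0]],[1,[3.2,-2.1,-0.6],[0,0,0]],[1,[0,0,0],[0,0,-6.1]],[1,[0,0,0],[0,0,-6.1]],[1,[0,0,0],[0,0,-6.1]],[1,[0,0,0],[0,0,0]]]}}

```text
time_s: 1.67
tool_pos: [0.5279, -0.2023, 0.2997]
tool_rot: [-179.8, -0.1, 37.6]
force: [-0.7, -0.6, -0.4]
grip_width: 0.087
```

Run:
```python
from h import *
c=cam('wrist');cv2.imwrite('pics/w1.png',c[0]);np.savez('w1',im=c[0],K=c[1],R=c[2],C=c[3])
print(c[3],proj(c,[.54,-.185,.149]),proj(c,[.54,-.185,.174]),proj(c,[.54,-.185,.105]))
```

```text
[ 0.58197562 -0.16167569  0.46231557] [271.66613337 175.90818774] [271.09876771 179.74321935] [272.47826911 170.41866578]
```

View pics/w1.png

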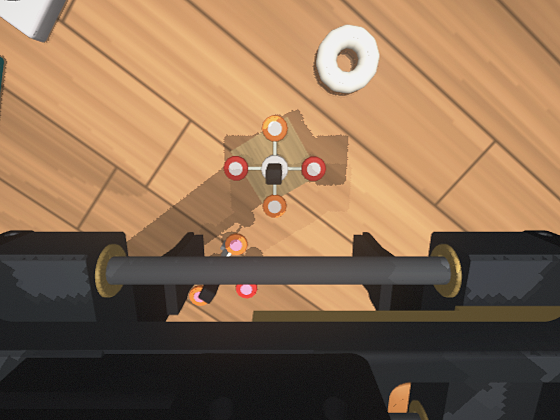

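The wrist view shows the spindle's lollipops at about (275,128), (275,206), (235,168) and (313,168), with the head at about (273,173). The yaw is already nearly aligned. Next I'll measure the lollipop centres.

```bash
cat >> h.py <<'E'
def lolli(c,u0,v0,r,pick=True):
    "white centres of candies -> circle centroids"
    hsv=cv2.cvtColor(c[0],cv2.COLOR_BGR2HSV);h,s,v=[hsv[...,i].astype(int) for i in range(3)]
    m=(((h<14)|(h>170))&(s>165)&(v>130)).astype('u1')
    yy,xx=np.indices(m.shape); m[np.hypot(xx-u0,yy-v0)>r]=0
    out=[]
    for k in cv2.findContours(m,cv2.RETR_EXTERNAL,cv2.CHAIN_APPROX_NONE)[0]:
        if len(k)>18:
            e=cv2.fitEllipse(cv2.convexHull(k)); out.append([*e[0],max(e[1])])
    return np.array(out)
E
python3 - <<'E'
from h import *
d=np.load('w1.npz');w=(d['im'],d['K'],d['R'],d['C']);s=cam('scene')
a=lolli(w,274,167,60);b=lolli(s,235,268,48);print(a.round(1),b.round(1))
for p in a: print(onz(w,*p[:2],.105))
for p in a:
  for q in b:
    x=tri(w,p[:2],s,q[:2]);e=np.linalg.norm(proj(s,x)-q[:2])+np.linalg.norm(proj(w,x)-p[:2])
    if e<8: print('tri',x.round(4),e.round(2))
E
```

```text
[[274.1 205.3  23. ]
 [313.3 168.3  24.1]
 [235.5 167.7  24.3]
 [274.3 127.8  25.6]] [[236.3 281.7  14.5]
 [208.4 270.2  13.5]
 [257.6 262.5  13.6]]
[ 0.5067416 -0.2130032  0.105    ]
[ 0.57209144 -0.22234131  0.105     ]
[ 0.51532737 -0.14778267  0.105     ]
[ 0.58080072 -0.15643213  0.105     ]
tri [ 0.5067 -0.2129  0.1072] 0.72
tri [ 0.5722 -0.2216  0.1095] 0.01
tri [ 0.5805 -0.1567  0.1098] 0.48
```

{"fn": "servo_tool", "kwargs": {"plan": [[1,[2.3,-0.4,1.0],[0,0,0.3]],[1,[0,0,3.5],[0,0,0]],[1,[0,0,3.5],[0,0,0]],[1,[0,0,3.5],[0,0,0]],[1,[0,0,3.5],[0,0,0]],[1,[0,0,1.8],[0,0,0]],[1,[0,0,0],[0,0,0]]]}}

```text
time_s: 2.35
tool_pos: [0.5445, -0.191, 0.1282]
tool_rot: [179.7, -0.2, 35.2]
force: [-0.7, -0.2, -0.2]
grip_width: 0.0872
```

{"fn": "servo_tool", "kwargs": {"plan": [[1,[0.3,-0.5,-0.2],[0,0,-2.1]],[1,[0,0,0],[0,0,0]]]}}

```text
time_s: 2.52
tool_pos: [0.543, -0.1856, 0.13]
tool_rot: [179.8, -0.1, 37.2]
force: [0.2, 0.4, 0.5]
grip_width: 0.0867
```

Run:
```python
from h import *
w=cam('wrist');cv2.imwrite('pics/w2.png',w[0]);o=env.get_obs();print(o['tool_pos'],o['tool_rot'],proj(w,[.5437,-.185,.174]),proj(w,o['tool_pos']))
```

```text
[ 0.54332961 -0.18676148  0.13052733] [ 1.79721508e+02 -9.84401574e-02  3.70527470e+01] [276.88678201 285.0439062 ] [278.79925542 249.62883996]
```

View pics/w2.png

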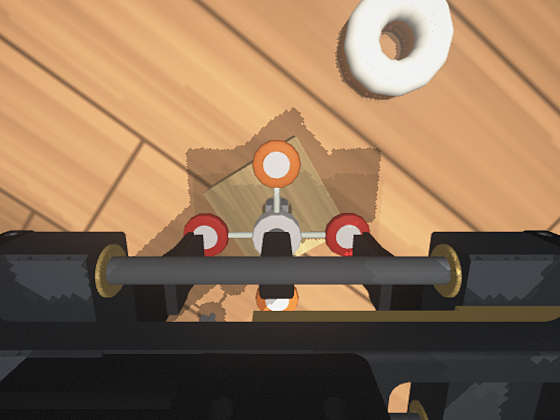

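The head (277,265) sits centred between the fingers, so I'll close and lift slightly to check.

{"fn": "servo_tool", "kwargs": {"plan": [[0,[0,0,0],[0,0,0]],[0,[0,0,0],[0,0,0]],[0,[0,0,0],[0,0,0]],[0,[0,0,0],[0,0,0]],[0,[0,0,0],[0,0,0]],[0,[0,0,0],[0,0,0]],[0,[0,0,0],[0,0,0]],[0,[0,0,0],[0,0,0]]], "force": 45}}

```text
time_s: 3.23
tool_pos: [0.5478, -0.1887, 0.1383]
tool_rot: [179.0, -0.4, 36.9]
force: [-0.1, 0.0, 0.4]
grip_width: 0.0417
```

{"fn": "servo_tool", "kwargs": {"plan": [[0,[-0.1,-0.5,0.8],[1.0,-0.4,-0.4]],[0,[0,0,0],[0,0,0]],[0,[0,0,0],[0,0,0]]]}}

```text
time_s: 3.48
tool_pos: [0.5436, -0.185, 0.1292]
tool_rot: [-179.8, 0.0, 37.3]
force: [-0.1, -0.2, 0.1]
grip_width: 0.0215
```

{"fn": "servo_tool", "kwargs": {"plan": [[0,[0,0,0],[0,0,0]],[0,[0,0,0],[0,0,0]],[0,[0,0,0],[0,0,0]]]}}

```text
time_s: 3.73
tool_pos: [0.5433, -0.1849, 0.1286]
tool_rot: [-179.8, 0.0, 37.4]
force: [-0.3, -0.6, 0.3]
grip_width: 0.0155
```

{"fn": "servo_tool", "kwargs": {"plan": [[0,[0,0,-2.0],[0,0,0]],[0,[0,0,-3.0],[0,0,0]],[0,[0,0,-3.0],[0,0,0]],[0,[0,0,-3.0],[0,0,0]],[0,[0,0,-2.5],[0,0,0]],[0,[0,0,0],[0,0,0]]]}}

```text
time_s: 4.23
tool_pos: [0.5423, -0.185, 0.2646]
tool_rot: [-179.5, 0.2, 37.4]
force: [1.4, 0.1, -1.3]
grip_width: 0.016
```

{"fn": "servo_tool", "kwargs": {"plan": [[0,[2.3,-3.0,0],[0,0,0]],[0,[2.3,-3.0,0],[0,0,0]],[0,[2.3,-3.0,0],[0,0,0]],[0,[2.3,-3.0,0],[0,0,0]],[0,[2.3,-3.0,0],[0,0,0]],[0,[2.3,-3.0,0],[0,0,0]],[0,[2.3,-3.0,0],[0,0,0]],[0,[1.5,-2.0,0],[0,0,0]],[0,[0,0,0],[0,0,-6.6]],[0,[0,0,0],[0,0,-6.6]],[0,[0,0,0],[0,0,-6.6]],[0,[0,0,0],[0,0,-6.6]],[0,[0,0,0],[0,0,-6.6]],[0,[0,0,0],[0,0,-6.6]],[0,[0,0,0],[0,0,-6.6]],[0,[0,0,0],[0,0,-6.6]],[0,[0,0,0],[0,0,0]]]}}

```text
time_s: 5.65
tool_pos: [0.5355, 0.1172, 0.2502]
tool_rot: [-178.7, -0.3, 92.7]
force: [-0.2, -0.1, -1.4]
grip_width: 0.0155
```

Run:
```python
from h import *
w=cam('wrist');cv2.imwrite('pics/w3.png',w[0]);np.savez('w3',im=w[0],K=w[1],R=w[2],C=w[3]);o=env.get_obs();print(o['tool_pos'],o['tool_rot'],o['qpos'],w[3],proj(w,[.5356,.234,.084]),proj(w,[.5356,.234,.054]))
```

```text
[0.53543756 0.11708096 0.25012303] [-178.63404884   -0.26548234   92.40591953] [ 25.79219274  10.11302127 -45.32172073  93.03462484   6.60420496
  81.11594821 -17.84413317] [0.53586661 0.18433104 0.4130752 ] [287.10636507  81.09301213] [286.90369297  85.38478782]
```

View pics/w3.png

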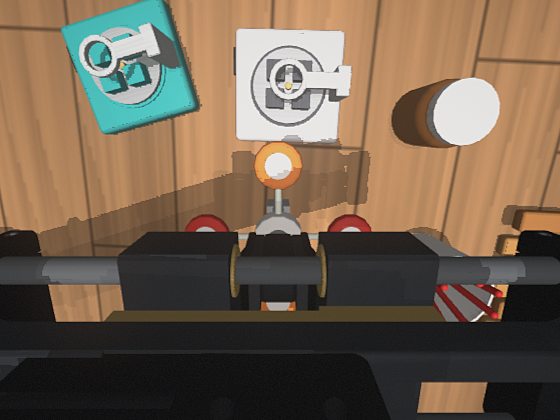

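The wrist view shows the white drive with its ring at about (289,79), and the held spindle's front lollipop at (278,165). I'll zoom in on the drive for the ring and jaw angle.

Run:
```python
from h import *
d=np.load('w3.npz');w=(d['im'],d['K'],d['R'],d['C']);s=cam('scene')
cv2.imwrite('pics/z3.png',np.hstack([cv2.resize(w[0][25:145,230:355],None,fx=4,fy=4,interpolation=cv2.INTER_CUBIC),cv2.resize(s[0][172:232,285:345],(300,480),interpolation=cv2.INTER_CUBIC)]))
hsv=cv2.cvtColor(w[0],cv2.COLOR_BGR2HSV)
m=((hsv[...,2]>185)&(hsv[...,1]<45)).astype('u1');m[:20]=0;m[145:]=0;m[:,:225]=0;m[:,360:]=0
cs,hi=cv2.findContours(m,cv2.RETR_CCOMP,cv2.CHAIN_APPROX_NONE)
for k in cs:
    if len(k)>30: e=cv2.fitEllipse(k);print(len(k),cv2.contourArea(k),np.round(e[0],1),np.round(e[1],1),onz(w,*e[0],.088).round(4),cv2.minAreaRect(k))
```

```text
1026 9723.0 [289.4  81.9] [110.9 114.8] [0.538  0.2328 0.088 ] ((292.2943420410156, 85.02037048339844), (115.32107543945312, 111.3223876953125), 1.4688007831573486)
123 480.5 [288.   77.5] [27.5 29.3] [0.5363 0.2368 0.088 ] ((287.51470947265625, 77.19117736816406), (27.268278121948242, 30.183752059936523), 59.03623962402344)
47 133.5 [306.4  64.3] [11.7 18.4] [0.5541 0.25   0.088 ] ((304.5, 65.5), (17.0, 13.0), -0.0)
69 199.5 [271.8  67.6] [16.2 26.1] [0.5194 0.2454 0.088 ] ((269.62322998046875, 67.24356079101562), (15.178074836730957, 28.274368286132812), 29.47589111328125)
```

View pics/z3.png

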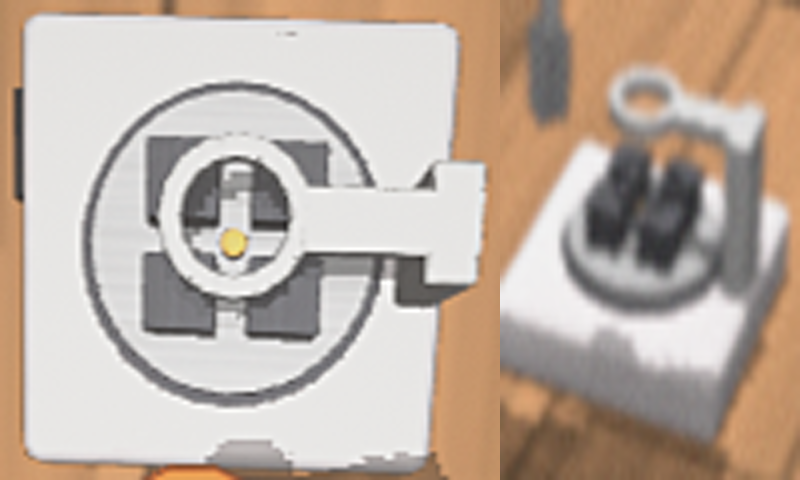

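The ring hole is centred at about (289,79), the pin at (288,85.5), and the jaws are within a degree or two of the housing's axes. Next I'll work out the offsets, including where the spindle sits in the grip.

Run:
```python
from h import *
d=np.load('w3.npz');w=(d['im'],d['K'],d['R'],d['C'])
f=lambda u,v:(230+(u+.5)/4-.5,25+(v+.5)/4-.5)
print('ring',onz(w,*f(237,215),.086),'pin',onz(w,*f(233,242),.044))
J=[onz(w,*f(*p),.054)[:2] for p in((147,137),(327,142))];print(J,np.degrees(np.arctan2(*(J[1]-J[0])[::-1])))
H=[onz(w,*f(*p),.028)[:2] for p in((28,14),(457,25),(428,472),(25,458))];print(np.round(H,4),np.mean(H,0))
hsv=cv2.cvtColor(w[0],cv2.COLOR_BGR2HSV)
a=lolli(w,278,165,30);print(a)
T=R.from_euler('xyz',[-178.634,-.265,92.406],degrees=True).as_matrix();P=np.array([.53544,.11708,.25012])
for zt in(.022,.026):
    Rt=T.T@w[2];Ct=T.T@(w[3]-P);dd=ray(w[1],Rt,*a[0,:2]);print('lolli tool',Ct+dd*(zt-Ct[2])/dd[2], 'diam m',a[0,2]/w[1][0,0]*(zt-Ct[2]))
# ring seen by scene + tri
s=cam('scene');hs=s[0]
g=lambda u,v:(285+(u+.5)/5-.5,172+(v+.5)/8-.5)
print('tri ring',tri(w,f(237,215),s,g(645,98)))
```

```text
ring [0.53726668 0.23637108 0.086     ] pin [0.5367047  0.23571618 0.044     ]
[array([0.51130267, 0.26044289]), array([0.56121345, 0.26134316])] 1.0333660166001861
[[0.4736 0.2972]
 [0.5983 0.2996]
 [0.6022 0.1728]
 [0.4744 0.1709]] [0.53709418 0.23513653]
[[277.56680298 164.99243164  47.72223282]]
lolli tool [ 0.04637343 -0.00044719  0.022     ] diam m 0.0297256929984551
lolli tool [ 0.04590659 -0.00044326  0.026     ] diam m 0.03036954521503224
tri ring [0.66229221 0.24786389 0.12070173]
```

{"fn": "servo_tool", "kwargs": {"plan": [[0,[0,0,0],[-1.4,0.3,1.9]],[0,[3.8,0.1,0],[0,0,0]],[0,[3.8,0.1,0],[0,0,0]],[0,[3.8,0.1,0],[0,0,0]],[0,[0,0,0],[0,0,0]]]}}

```text
time_s: 6.22
tool_pos: [0.5407, 0.2294, 0.2502]
tool_rot: [179.9, -0.4, 88.8]
force: [-1.0, 1.9, -1.2]
grip_width: 0.0159
```

Run:
```python
from h import *
d=np.load('w3.npz');w=(d['im'],d['K'],d['R'],d['C']);s=cam('scene')
print('tri ring',tri(w,(288.9,78.4),s,(285+145.5/5-.5,172+98.5/8-.5)));o=env.get_obs();print(o['tool_pos'],o['tool_rot'])
```

```text
tri ring [0.53668887 0.2362129  0.08516164]
[0.54154092 0.22527707 0.24996972] [179.86497881  -0.22372749  88.66212185]
```

{"fn": "servo_tool", "kwargs": {"plan": [[0,[0.9,-0.4,0],[0.1,-0.2,-1.8]],[0,[0,0,0],[0,0,0]]]}}

```text
time_s: 6.43
tool_pos: [0.5374, 0.2349, 0.2494]
tool_rot: [-180.0, 0.0, 90.5]
force: [-1.1, 2.5, -1.1]
grip_width: 0.0159
```

{"fn": "servo_tool", "kwargs": {"plan": [[0,[0.1,0,1.5],[0,0,0]],[0,[0,0,1.5],[0,0,0]],[0,[0,0,0.3],[0,0,0]]]}}

```text
time_s: 6.68
tool_pos: [0.5386, 0.2344, 0.2168]
tool_rot: [179.8, 0.1, 90.2]
force: [-1.3, -0.4, -2.7]
grip_width: 0.0157
```

Run:
```python
from h import *
s=cam('scene');o=env.get_obs();t=cam('top');w=cam('wrist')
cr=lambda c,u,v,k:cv2.resize(c[0][v-k:v+k,u-k:u+k],(400,400),interpolation=cv2.INTER_CUBIC)
cv2.imwrite('pics/z4.png',np.hstack([cr(s,314,190,40),cr(w,278,160,110)]))
print(o['tool_pos'],o['tool_rot'],o['force']); p=np.array(o['tool_pos']);
for q in ([*p[:2],p[2]-.1166],[.537,.236,.088]): print((proj(s,q)-[274,150])*5,(proj(w,q)-[168,50])*400/220+[400,0])
```

```text
[0.53858615 0.23437934 0.21715603] [1.79833837e+02 6.45056899e-02 9.02365985e+01] [-0.13788734  0.45357509 -2.33896642]
[201.97669248 145.21667591] [597.73117339 275.35284554]
[199.76138428 164.53348365] [594.86111095 267.17935283]
```

View pics/z4.png

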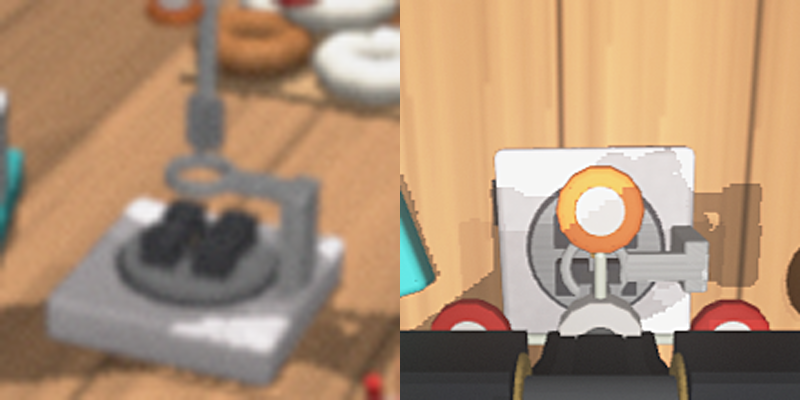

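The foot is just above the ring: at (206,148) in the crop, with the ring at (198,172). The wrist view has the stick centred on the ring (600 against 599). I'll descend through the ring to just above the jaws.

{"fn": "servo_tool", "kwargs": {"plan": [[0,[0.1,-0.1,1.0],[0,0,0]],[0,[0,0,1.0],[0,0,0]],[0,[0,0,1.0],[0,0,0]],[0,[0,0,0.7],[0,0,0]],[0,[0,0,0],[0,0,0]]]}}

```text
time_s: 7.25
tool_pos: [0.5391, 0.2362, 0.1816]
tool_rot: [179.6, -0.1, 90.1]
force: [0.2, 0.2, -1.8]
grip_width: 0.0159
```

{"fn": "servo_tool", "kwargs": {"plan": [[0,[0,-0.2,0.4],[0.3,0,-0.4]],[0,[0,0,0.5],[0,0,0]],[0,[0,0,0.5],[0,0,0]]]}}

```text
time_s: 7.5
tool_pos: [0.5381, 0.2362, 0.1667]
tool_rot: [179.8, -0.1, 90.6]
force: [-0.1, -0.7, -1.5]
grip_width: 0.0158
```

{"fn": "servo_tool", "kwargs": {"plan": [[0,[0,-0.1,0.4],[0,0,0]],[0,[0,0,0.4],[0,0,0]],[0,[0,0,0.3],[0,0,0]]]}}

```text
time_s: 7.75
tool_pos: [0.5373, 0.2362, 0.1552]
tool_rot: [179.8, -0.1, 90.5]
force: [-1.9, -0.4, 6.0]
grip_width: 0.0154
```

{"fn": "servo_tool", "kwargs": {"plan": [[0,[0,0,0.3],[0,0,0]],[0,[0,0,0.3],[0,0,0]],[0,[0,0,0.3],[0,0,0]]]}}

```text
time_s: 8.0
tool_pos: [0.5375, 0.2368, 0.1524]
tool_rot: [179.7, 0.1, 90.5]
force: [-6.8, -3.6, 20.9]
grip_width: 0.0158
```

{"fn": "servo_tool", "kwargs": {"plan": [[0,[-0.05,-0.1,0.3],[0.2,0,0]],[0,[0,0,0.3],[0,0,0]],[0,[0,0,0.3],[0,0,0]]]}}

```text
time_s: 8.25
tool_pos: [0.5373, 0.2371, 0.1525]
tool_rot: [179.6, 0.2, 90.5]
force: [-5.8, -3.6, 16.3]
grip_width: 0.0158
```

Run:
```python
from h import *
for i in range(2):
    s=cam('scene');w=cam('wrist')
    o=env.get_obs();print(o['time_s'],o['tool_pos'],o['tool_rot'],o['force'],o['grip_width'])
cr=lambda c,u,v,k:cv2.resize(c[0][v-k:v+k,u-k:u+k],(400,400),interpolation=cv2.INTER_CUBIC)
cv2.imwrite('pics/z5.png',np.hstack([cr(s,314,180,45),cr(w,278,160,110)]))
print((proj(s,[.537,.236,.036+.094])-[269,135])*400/90, lolli(w,278,160,60))
T=R.from_euler('xyz',o['tool_rot'],degrees=True).as_matrix();Rt=T.T@w[2];Ct=T.T@(w[3]-o['tool_pos'])
for p in lolli(w,278,160,60): d=ray(w[1],Rt,*p[:2]);print((Ct+d*(.024-Ct[2])/d[2]))
```

```text
8.35 [0.53727691 0.23709251 0.15245499] [179.61730809   0.24510637  90.52436882] [-5.50935586 -2.9784941  18.48276849] 0.015750891315785522
8.45 [0.53729174 0.23711101 0.15247276] [179.61744615   0.23800991  90.52543731] [-5.66435037 -2.39948876 17.09327328] 0.015738372452224585Traceback (most recent call last):
  File "<stdin>", line 7, in <module>
  File "h.py", line 32, in lolli
    e=cv2.fitEllipse(cv2.convexHull(k)); out.append([*e[0],max(e[1])])
cv2.error: OpenCV(4.12.0) /io/opencv/modules/imgproc/src/shapedescr.cpp:361: error: (-201:Incorrect size of input array) There should be at least 5 points to fit the ellipse in function 'fitEllipseNoDirect'
```

View pics/z5.png

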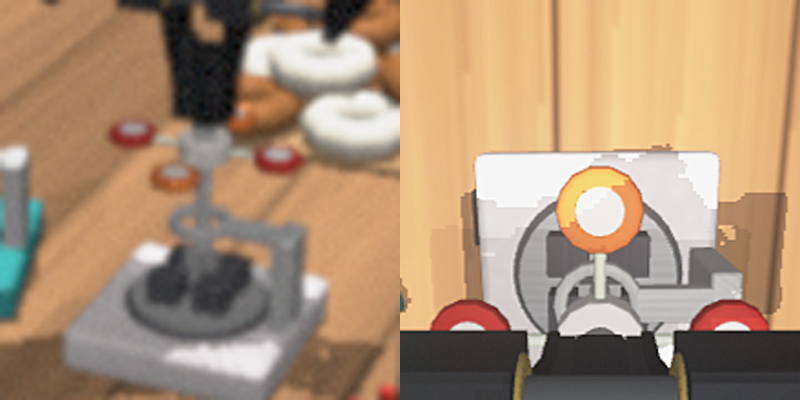

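The foot is down between the jaws (205,275 in the crop), and the front lollipop has not shifted relative to the gripper, so nothing slipped in the grip. I'll ease the side load and press a bit harder to confirm it is seated on the floor.

{"fn": "servo_tool", "kwargs": {"plan": [[0,[-0.15,-0.2,0.4],[0.3,-0.2,0]],[0,[-0.1,-0.1,0.5],[0.2,0,0]],[0,[0,0,0.5],[0,0,0]],[0,[0,0,0.5],[0,0,0]]]}}

```text
time_s: 8.78
tool_pos: [0.5373, 0.2385, 0.1523]
tool_rot: [179.4, 0.5, 90.5]
force: [-8.5, -5.6, 27.7]
grip_width: 0.0156
```

{"fn": "servo_tool", "kwargs": {"plan": [[0,[-0.25,-0.1,0.1],[0.7,0.5,0]],[0,[-0.2,-0.1,0.2],[0.5,0.3,0]],[0,[-0.1,0,0.3],[0.3,0.2,0]]]}}

```text
time_s: 9.03
tool_pos: [0.5387, 0.2364, 0.1543]
tool_rot: [-179.7, -0.7, 90.6]
force: [-2.9, -1.5, 7.6]
grip_width: 0.0152
```

Run:
```python
from h import *
for i in range(4):
    s=cam('scene')
    o=env.get_obs();print(o['time_s'],o['tool_pos'],o['tool_rot'],o['force'],o['grip_width'])
```

```text
9.0833 [0.53869727 0.23619131 0.15380856] [-179.69159489   -0.70016514   90.61397689] [-2.32736334  0.40547277  6.00668516] 0.015591109171264264
9.1333 [0.53868215 0.23634679 0.15375721] [-179.70932809   -0.69695251   90.61904586] [-1.69290037 -1.2614308   7.08504619] 0.01564808043969921
9.1833 [0.53864919 0.23635938 0.1537093 ] [-179.7146531    -0.68014478   90.63610948] [-1.94171931 -0.20615525  7.08062463] 0.015876822765720847
9.2333 [0.53864416 0.2363797  0.15371759] [-179.720216     -0.6751208    90.64216103] [-2.37761026 -0.26416284  7.04755556] 0.015562466264862043
```

{"fn": "servo_tool", "kwargs": {"plan": [[0,[0,-0.15,0.3],[0,-0.5,0]],[0,[0,0,0.3],[0,0,0]],[0,[0,0,0.3],[0,0,0]],[0,[0,0,0.35],[0,0,0]]]}}

```text
time_s: 9.57
tool_pos: [0.5384, 0.238, 0.1524]
tool_rot: [180.0, -0.0, 90.6]
force: [-6.0, -4.3, 21.7]
grip_width: 0.0158
```

Run:
```python
from h import *
for i in range(6):
    s=cam('scene')
    o=env.get_obs();print(o['time_s'],o['tool_pos'],o['tool_rot'].round(2),o['force'],o['grip_width'])
```

```text
9.6167 [0.53831031 0.23799301 0.15238346] [ 1.7996e+02 -2.0000e-02  9.0610e+01] [-7.34357228 -4.07733137 18.26531216] 0.015626767505673166
9.6667 [0.53837488 0.23795279 0.15239732] [ 1.7996e+02 -3.0000e-02  9.0600e+01] [-5.7715455  -2.92586572 19.22390458] 0.015571549569161736
9.7167 [0.5383506  0.23791718 0.15236375] [ 1.7996e+02 -3.0000e-02  9.0590e+01] [-6.18093305 -2.9971233  18.60754527] 0.015540393815608558
9.7667 [0.53835401 0.23794747 0.15238246] [ 1.7996e+02 -3.0000e-02  9.0600e+01] [-6.27854661 -3.16136908 19.53392736] 0.015532462460658866
9.8167 [0.53835122 0.23789447 0.1523717 ] [ 1.7996e+02 -3.0000e-02  9.0590e+01] [-6.22676116 -3.59336181 19.21061219] 0.015615121562144906
9.8667 [0.53835936 0.23793742 0.15237897] [ 1.7996e+02 -4.0000e-02  9.0590e+01] [-6.16277356 -3.31162333 19.29795847] 0.015637960898310693
```

The spindle is upright at a repeatable hard stop, with a steady push about twice the pin's 9 N, so I'm handing it in.

```bash
python3 -c "
from h import *
print(env.sign_off());o=env.get_obs();print(o['time_s'],o['tool_pos'],o['force'],o['grip_width'])"
```

```text
the job is handed in; nothing more can be done
None
the job is handed in; nothing more can be done
```

I lifted the spindle out of its block, threaded it through the white drive's guide ring and turned it to line up with the jaws. I then pushed it down against the pin and handed in while still gripping (45 N set) and pressing, at about 9.9 s. The sign-off gives no verdict.

**Fully home:** the tool stopped at z = 0.1524 m on both full presses, where I had predicted 0.1526 m for fully home. The upward force held steady at about 19 N, against at most 9 N from the pin. I had no direct reading of the pin, so "fully home" rests on this stop height and force.

**Upright and gripped:** the tool was within 0.1° of vertical at the end. The last picture, at 8.45 s, showed the foot down between the jaws and no slip in the grip.

**What disagreed:**
- A side load of about 7 N remained, and the tool stood about 2 mm off my measured drive axis.
- While I was correcting a small tilt, the spindle rose about 1.5 mm once. I pressed it home again, and only force and position confirm that last press, not a picture.

**Bystanders:** I saw no contact with the tub, jar, doughnuts or look-alikes, but took no final picture of them.

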